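Rock the drilled block free of the block heater and hold it clear

TASK

Free the drilled aluminium block that sits tight between two spring rollers in the well of the dry block heater: take it by its lifting tab and do not pull it straight out, but tip it until one end is up past its roller while the other end stays down, then tip it back until the other end is past its roller too and the block is about level, still low in the well. Then lift it straight out and finish still holding it, level and still, just clear above the well (a finger's width or two over the rim). Leave the things around the heater where they are.

Things in the scene. Friction and masses are not known exactly. Their poses are not given: they have to be found in the camera images.
- heater: dry block heater, a fixed low white and grey box 150 (x) x 190 (y) x 60 mm high, control panel on its -x face; origin at the centre of its underside, on the bench. Well in its top: centred, 47 (x) x 88 (y) mm, 24 mm deep, floor 36 mm above the origin. The block has 1.5 mm play each side in x and room at its y ends, where a spring roller holds each end
- block: drilled aluminium block, about 0.35 kg: 44 (x) x 59 (y) x 30 mm high, four 12 mm holes, standing on the well floor. Along the foot of each y end runs a round bead, radius 4.5 mm, centre 29 mm from the middle, 4.5 mm above the underside. Lifting tab on top in the middle: 22 (x) x 14 (y) mm, from 30 to 80 mm above the underside. Origin: centre of underside; axes parallel to the heater's
- tab (a point): point to grip on the lifting tab: 62 mm above the block's underside, 18 mm below the tab's top, on its middle line; grip across the 14 mm (the block's y, the direction of rocking)
- end_a (a point): underside of the block at its +y end, under the bead (29 mm from the middle); at the start it is at the well floor
- end_b (a point): the same at the -y end
- well_floor (a point): centre of the well's floor, 36 mm above the heater's origin; axes as the heater's (z up)
- well_rim (a point): centre of the well's mouth, level with the heater's top, 60 mm above the bench
- tin: bystander: round tin, 56 mm across, 28 mm high, beside the heater; origin at its underside
- timer: bystander: bench timer, 60x66x21 mm, behind the heater; origin at its underside
- vial_a: bystander: standing sample vial, 12 mm across, 33 mm high, near the heater's -y side; origin at its underside
- vial_b: bystander: another such vial near it
- tweezers: bystander: tweezers, 121 mm long, lying in front of the heater; origin at the underside
- roller_a (a joint): spring roller at the well's +y end: slippery steel rod of radius 4 mm along x, centred 11.4 mm above the well floor, 34.7 mm from the middle; value 0 (at rest) to 0.007 m pushed outward; spring 18 N at rest, 2 N more per mm. A block end is past it when up about 7 mm (0.12 rad of tip about the other end); it then stays up by itself, resting on the roller
- roller_b (a joint): the same at the well's -y end. To pull the block straight past both rollers takes roughly 50 N; to tip it past one takes roughly 10 N sideways at the tab
There are look-alikes about, which are no part of the job. Leave any pink or purple look-alike of the block alone.

How it is judged:
By the outcome, as a careful person would: the job done as asked, in the order asked, and still so for the second after the job is handed in, while the arm keeps its last pose, push and grip.
It also fails if it takes over 35 s, if anything falls off the work surface, if the arm or the gripper's body presses on something with over 40 N, if the wrist force passes 120 N, or if a joint passes its speed limit or range.

ROBOT

A 6-joint arm with a two-finger parallel gripper is mounted at the origin on the work surface; the furniture and walls round the work are solid. World frame = base frame: x ahead of the robot, y to its left, z up, the work surface at z = 0. Lengths are in mm, angles in rad, forces in N, time in s.
With the tool pointing down it reaches from about 375 to 975 mm from the base axis. Payload 3.8 kg.
Tool frame: the origin (TCP) lies midway between the tips of the shut fingers; the grasp point (between the pads) lies 19 mm behind it; z points along the fingers, y is the line along which they close (so a half turn about z gives the same grasp; the last joint's range is limited). The gripper opens to 88 mm and grips with 3 to 60 N. Pads are 18 mm wide; open, the fingers measure 123 mm over their backs; the gripper's body (75 mm by 187 mm) begins 45 mm behind the grasp point.
Start: joints at [-1.139, 0.264, 1.604, -0, 1.274, -0.037], TCP at [304.97, -602.172, 238.706] pointing down, gripper open.
Joint ranges: [-2.63, 2.63], [-0.94, 2.18], [0.31, 2.57], [-1.31, 4.45], [0, 2.66], [-2.55, 2.55]. Speed limits (rad/s): [2.57, 2.57, 3.14, 3.14, 3.14, 3.14].

INTERFACE

Orientations are given as a unit quaternion [x, y, z, w].
In Python, from plant import robot, viewer gives the robot as it stands. The module is installed in compiled form; this text tells all that it offers.
- The arm moves only by the tool apply_moves, never from a script. Its argument "steps" is a list of rows, each an object of numbers: "dx", "dy", "dz": the shift along the tool's x, y, z in mm; "yaw": the turn about the tool's z in degrees. In form: [{"dx": .., "dy": .., "dz": .., "yaw": ..}, ...]. A call has 1 to 20 rows; each row is the pose to reach, as a shift and turn from the pose commanded when the call began, along the tool's axes at that moment; what a row does not reach only later rows make up. A row lasts 1/8 s, in which the tool goes at most 62.5 mm and 10.7 degrees, less where a joint would pass 70% of its speed; a pose out of reach is approached as far as the arm can. A call with a gripper value outside its range is refused whole. "fingers" is the finger opening in mm, from 0 to 88.1, set as the call begins (left out, the last holds). The fingers move at their own pace and stop on an object; the grip force is fixed at half the most. Time passes only in rows, so rows that repeat a pose let the fingers close. It gives the time, the measured TCP pose, the force, the opening and the grip force at its end, in the units of the state.
- robot.observe(): the state, without advancing time (a new reading comes with each control period).
- viewer.grab_frame(name): name is "side" or "top"; returns the picture (384x512x3 uint8, red, green, blue); there is no depth.
- viewer.camera_model(name): a dict with "fx", "fy", "cx", "cy" (pixels), "R" (3x3) and "t" (3): a world point X has camera coordinates R X + t. Camera axes: x right, y down, z forward; pixel columns grow to the right and rows downward; lengths in mm; the calibration is good to about 2 mm. A picture is of the moment at which its call begins. camera_model takes no time and is no camera call.
- robot.job_done(): hands the job in; it is judged then, once.
The state is a dict: "time_s": time; "qpos": joint angles; "joint_vel": joint speeds; "joint_efforts": joint torques, N m; "tcp_pos": TCP position; "eef_rot": TCP orientation; "contact_force": force on the tool from outside, world axes, zero at the start; "moment": the same for the moment, N m; "finger_gap": finger opening in mm; "grasp_force": force on a finger pad.
Only numpy, scipy, OpenCV 4.12 (cv2) and the standard library are available. Lean on these libraries where they do the work, as an engineer would, in place of code of your own. Each camera call takes 0.05 s, during which the arm holds its last target. There are 200 camera calls.

## Working session

There is one attempt and no reset: what is moved stays moved. The work goes in short steps, Python scripts to look and compute and a tool call to move; the robot and the scene stay as the last step left them, time stands still between calls to the robot, and variables do not carry over. Pictures are saved under pics/ and viewed, at most 10 in all, crops included, and the job is handed in when it is done.

Besides the shell and the picture viewer there is one more tool, called after "Request:" in YAML: its name, and indented under it one key for each argument. apply_moves: Moves the arm, as the interface text tells. Its arguments: {"type":"object","properties":{"steps":{"type":"array"},"fingers":{"type":"number"}},"required":["steps"]}

```bash
mkdir -p pics; python3 - <<'E'
from plant import robot, viewer
import cv2,numpy as np
for n in("side","top"):
    f=viewer.grab_frame(n); cv2.imwrite(f"pics/{n}0.png",f[:,:,::-1]); m=viewer.camera_model(n)
    print(n,{k:np.round(v,4).tolist() for k,v in m.items()})
print(robot.observe())
E
```

```text
side {'fx': 473.3986, 'fy': 473.3986, 'cx': 257.6892, 'cy': 189.2216, 'R': [[0.986, -0.1657, -0.0175], [-0.0777, -0.3645, -0.9279], [0.1473, 0.9163, -0.3723]], 't': [-530.5759, 130.4298, 914.3795]}
top {'fx': 480.2716, 'fy': 480.2716, 'cx': 261.4774, 'cy': 183.682, 'R': [[-0.0282, -0.9996, -0.0063], [-0.9852, 0.0288, -0.169], [0.1691, 0.0015, -0.9856]], 't': [32.6194, 569.2966, 950.569]}
{'time_s': 0.1, 'qpos': array([-1.13888786e+00,  2.64655281e-01,  1.60522714e+00, -3.81865073e-05,
        1.27369496e+00, -3.68669278e-02]), 'joint_vel': array([-0.00119571, -0.00053368, -0.00244494,  0.00122379, -0.00222867,
       -0.00018433]), 'joint_efforts': array([ 1.45599486e-03, -5.03616357e+01, -3.58072186e+01,  7.30648474e-02,
        2.33254465e-02, -5.39286316e-05]), 'tcp_pos': array([ 304.70135494, -601.5999325 ,  237.53324811]), 'eef_rot': array([ 9.72654948e-01,  2.32252807e-01, -2.12637104e-04, -9.69488710e-04]), 'contact_force': array([-3.80662296e-01, -1.58766232e-05, -2.51409363e-01]), 'moment': array([-0.00757939,  0.01210165,  0.01451942]), 'grasp_force': 0.0, 'finger_gap': 88.14045344280717}
```

View pics/side0.png

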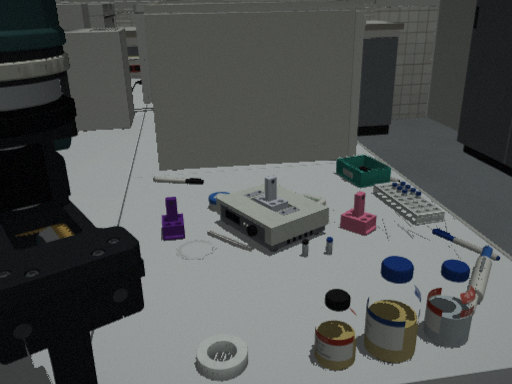

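View pics/top0.png

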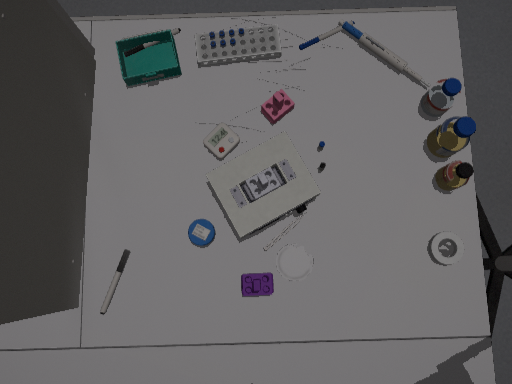

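The side view has three tabbed blocks: purple at (172,218), pink at (358,213), and the grey aluminium one in the heater at (271,190). In the top view they are at (257,284), (278,106) and (262,182). I choose the grey one in the white heater and check it in a close crop.

```bash
python3 - <<'E'
import cv2,numpy as np
s=cv2.imread("pics/side0.png")[170:245,215:335]; t=cv2.imread("pics/top0.png")[130:240,200:325]
s=cv2.resize(s,(760,475),interpolation=cv2.INTER_CUBIC)[:, :]
cv2.imwrite("pics/c_side.png",np.clip(s*1.3,0,255).astype(np.uint8))
t=cv2.resize(t,(680,598),interpolation=cv2.INTER_CUBIC)
cv2.imwrite("pics/c_top.png",np.clip(t*1.5,0,255).astype(np.uint8))
E
```

```text
(no output)
```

View pics/c_side.png

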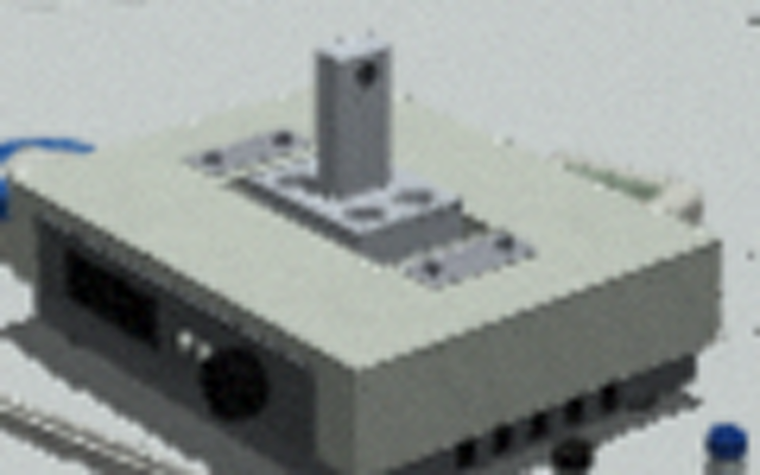

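View pics/c_top.png

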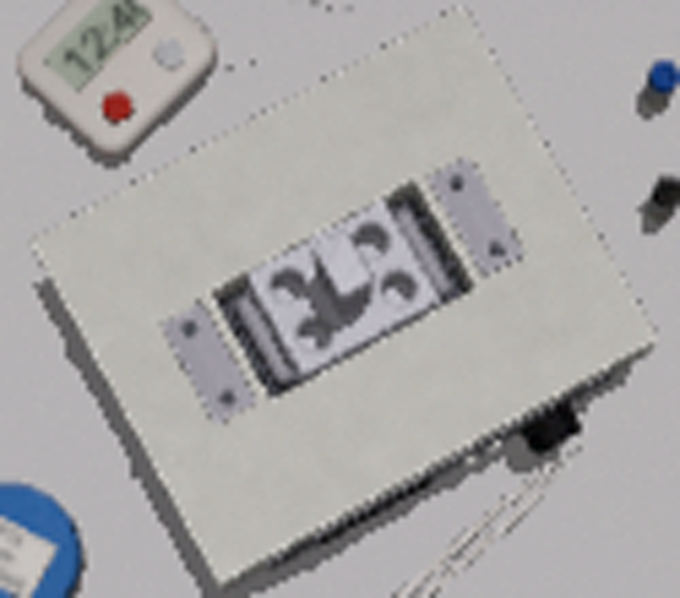

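The crops confirm the drilled grey block seated in the well: tab top at about (271,178) side and (263,178) top. The heater's top corners are sharp in the top view. Its panel face (-x) is lower right and the +y end is on the left, by the tin.

```bash
cat > h.py <<'E'
from plant import robot, viewer
import cv2,numpy as np
def ray(n,p):
    m=viewer.camera_model(n);R=np.array(m["R"]);t=np.array(m["t"])
    d=R.T@np.array([(p[0]-m["cx"])/m["fx"],(p[1]-m["cy"])/m["fy"],1]);return -R.T@t,d/np.linalg.norm(d)
def plane(n,p,z):
    o,d=ray(n,p);return o+d*(z-o[2])/d[2]
def tri(ps,pt):
    o1,d1=ray("side",ps);o2,d2=ray("top",pt)
    s=np.linalg.lstsq(np.c_[d1,-d2],o2-o1,rcond=None)[0];a=o1+s[0]*d1;b=o2+s[1]*d2;return (a+b)/2,np.linalg.norm(a-b)
def proj(n,X):
    m=viewer.camera_model(n);c=np.array(m["R"])@X+np.array(m["t"]);return c[:2]/c[2]*[m["fx"],m["fy"]]+[m["cx"],m["cy"]]
E
python3 - <<'E'
from h import *
np.set_printoptions(precision=1,suppress=True)
T=lambda x,y:(x/5.44-.5+.09+200,y/5.436-.5+.09+130)
S=lambda x,y:(x/6.333-.5+.08+215,y/6.333-.5+.08+170)
C=np.array([plane("top",T(*p),60) for p in[(35,240),(468,5),(655,342),(218,585)]]);print(C,C.mean(0))
L,To,Ri,B=C
print("sizes",[np.linalg.norm(a-b) for a,b in((L,To),(To,Ri),(Ri,B),(B,L))])
yv=(L-To)+(B-Ri);xv=(L-B)+(To-Ri)
print("yaw",np.degrees([np.arctan2(-yv[0],yv[1]),np.arctan2(xv[1],xv[0])]))
print("corner heights side/top",tri(S(357,372),T(655,342)),tri(S(720,240),T(468,5)),tri(S(5,178),T(218,585)))
W=[plane("top",T(*p),60) for p in[(215,295),(405,182),(475,288),(272,396)]];print("well",np.mean(W,0),W)
P=[plane("top",T(*p),60) for p in[(165,320),(462,160),(520,255),(225,420)]];print("plates",np.mean(P,0))
# tab top: print gray patch
g=cv2.cvtColor(cv2.imread("pics/top0.png"),cv2.COLOR_BGR2GRAY)[170:196,248:280];print(g)
g=cv2.cvtColor(cv2.imread("pics/side0.png"),cv2.COLOR_BGR2GRAY)[174:186,260:282];print(g)
E
```

```text
[[ 592.2  130.1   60. ]
 [ 679.5  -37.5   60. ]
 [ 546.2 -103.    60. ]
 [ 459.8   63.3   60. ]] [569.4  13.2  60. ]
sizes [np.float64(189.01051968413557), np.float64(148.57227656780722), np.float64(187.48636329982784), np.float64(148.32031278757037)]
yaw [27.5 26.5]
corner heights side/top (array([ 546.7, -103.4,   57.1]), np.float64(0.08140930330678654)) (array([678.8, -37.3,  58.8]), np.float64(2.100205580721603)) (array([458.7,  63.5,  57.7]), np.float64(2.4566418921338866))
well [569.6  14.2  60. ] [array([569. ,  62.2,  60. ]), array([610.6, -11. ,  60. ]), array([568.8, -36.1,  60. ]), array([529.9,  41.6,  60. ])]
plates [570.2  13.6  60. ]
[[122 122 121 121 122 121 122 124 123 123 122 121 120 124 111  94 118 118
  123 111 111 117 122 122  87  84 102  91  52  46  46  40]
 [122 122 121 121 121 122 122 123 124 122 121 127 126  96 122 118 124 116
   85  71  66  75 110 122 119  96  92  95  81  35  30  37]
 [122 122 120 121 120 122 122 123 124 123 132 109 125 119 113 113 123  92
   52  52  49  50  72 111 124  93  83 100  91  46  25  37]
 [121 121 121 121 121 122 122 123 121 111 12
[... 3432 characters left out ...]
3 139 127 113  91  82 111 148
  153 155 154 157]
 [154 157 156 154 133  81  68  80 119 119 101  86  76  74  76  84 111 146
  153 156 154 152]
 [155 155 153 153 133  81  67  68  78  86  84  77  45  28  62  82 108 151
  153 154 156 151]
 [157 152 155 155 130  83  70  67  79  84  86  51  32  26  55  81 112 149
  153 155 152 155]
 [154 154 156 155 132  80  69  65  79  85  84  56  36  32  68  83 110 148
  154 153 153 153]
 [157 155 154 152 129  82  70  67  78  84  84  73  53  60  83  88 110 147
  154 152 154 154]
 [154 149 150 146 126  81  67  69  77  82  81  83  73  83  82  84 112 151
  155 147 153 154]
 [149 146 146 150 127  81  68  69  78  86  83  76  83  85  85  83 108 155
  153 130 148 154]]
```

```bash
cat >> h.py <<'E'
def go(tgt,yawdeg=27.0):
    from scipy.spatial.transform import Rotation as Ro
    o=robot.observe();R=Ro.from_quat(o["eef_rot"]).as_matrix();d=R.T@(np.array(tgt)-o["tcp_pos"])
    print("tool d",np.round(d,1),"toolx yaw",np.degrees(np.arctan2(R[1,0],R[0,0])).round(2),"tcp",o["tcp_pos"].round(1))
E
python3 - <<'E'
from h import *
np.set_printoptions(precision=1,suppress=True)
print(tri((270.7,177.9),(262.1,177.3)))
for z in(116,):print(proj("side",np.array([569.5,13.7,z])),proj("top",np.array([569.5,13.7,z])))
go([569.5,13.7,160])
E
```

```text
(array([570.6,  14.7, 112.2]), np.float64(2.0581051565032045))
[270.7 176.3] [262.6 178. ]
tool d [ 514.2 -429.1   78.4] toolx yaw 26.86 tcp [ 304.7 -601.6  237.5]
```

Tab top is measured at about (570,14.5,112) against an expected 116, and the heater rim at about 58 against 60. The heater yaw of about 27° matches the tool's. All consistent, so I move above it.

Request:
apply_moves:
  steps:
    - {"dx": 20, "dy": -17, "dz": 0}
    - {"dx": 60, "dy": -50, "dz": 0}
    - {"dx": 100, "dy": -83, "dz": 0}
    - {"dx": 140, "dy": -117, "dz": 0}
    - {"dx": 180, "dy": -150, "dz": 0}
    - {"dx": 220, "dy": -184, "dz": 0}
    - {"dx": 260, "dy": -217, "dz": 0}
    - {"dx": 300, "dy": -250, "dz": 0}
    - {"dx": 340, "dy": -284, "dz": 0}
    - {"dx": 380, "dy": -317, "dz": 0}
    - {"dx": 420, "dy": -350, "dz": 0}
    - {"dx": 460, "dy": -384, "dz": 0}
    - {"dx": 495, "dy": -413, "dz": 20}
    - {"dx": 514, "dy": -429, "dz": 50}
    - {"dx": 514, "dy": -429, "dz": 78}
    - {"dx": 514, "dy": -429, "dz": 78}
    - {"dx": 514, "dy": -429, "dz": 78}
  fingers: 60

```text
invalid input
```

```bash
python3 - <<'E'
from h import *
go([569.7,14.0,79])
a=viewer.grab_frame("side")[140:250,190:350];b=viewer.grab_frame("top")[110:250,180:340]
o=np.zeros((600,800,3),np.uint8);o[:275,:400]=cv2.resize(a,(400,275));b=cv2.resize(b,(400,350));o[:350,400:]=b
cv2.imwrite("pics/p1.png",np.clip(o[:350,:,::-1]*1.4,0,255))
E
```

```text
tool d [ 514.5 -429.1  159.4] toolx yaw 26.86 tcp [ 304.7 -601.6  237.5][ WARN:0@0.853] global loadsave.cpp:1063 imwrite_ Unsupported depth image for selected encoder is fallbacked to CV_8U.
```

View pics/p1.png

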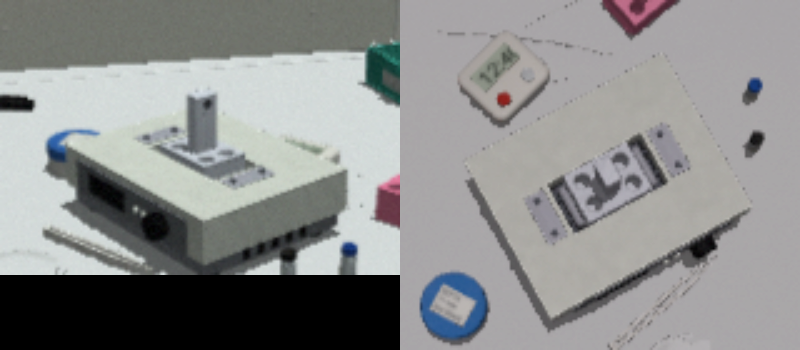

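The move was refused, and the picture shows the scene unchanged (the tab is free at (202,120) in the crop). Rows probably need "yaw" as well.

Request:
apply_moves:
  steps:
    - {"dx": 20, "dy": -17, "dz": 0, "yaw": 0}
    - {"dx": 60, "dy": -50, "dz": 0, "yaw": 0}
    - {"dx": 100, "dy": -83, "dz": 0, "yaw": 0}
    - {"dx": 140, "dy": -117, "dz": 0, "yaw": 0}
    - {"dx": 180, "dy": -150, "dz": 0, "yaw": 0}
    - {"dx": 220, "dy": -184, "dz": 0, "yaw": 0}
    - {"dx": 260, "dy": -217, "dz": 0, "yaw": 0}
    - {"dx": 300, "dy": -250, "dz": 0, "yaw": 0}
    - {"dx": 340, "dy": -284, "dz": 0, "yaw": 0}
    - {"dx": 380, "dy": -317, "dz": 0, "yaw": 0}
    - {"dx": 420, "dy": -350, "dz": 0, "yaw": 0}
    - {"dx": 460, "dy": -384, "dz": 0, "yaw": 0}
    - {"dx": 495, "dy": -413, "dz": 20, "yaw": 0}
    - {"dx": 514, "dy": -429, "dz": 50, "yaw": 0}
    - {"dx": 514, "dy": -429, "dz": 78, "yaw": 0}
    - {"dx": 514, "dy": -429, "dz": 78, "yaw": 0}
    - {"dx": 514, "dy": -429, "dz": 78, "yaw": 0}
  fingers: 60

```text
time_s: 2.33
tcp_pos: [570.1, 12.5, 161.6]
eef_rot: [0.973, 0.232, 0.0, 0.0]
contact_force: [0.2, -0.2, 0.1]
finger_gap: 60.2
grasp_force: 0.0
```

```bash
python3 - <<'E'
from h import *
go([569.7,14.0,79])
a=viewer.grab_frame("side")[110:250,190:350];b=viewer.grab_frame("top")[110:250,180:340]
o=np.hstack([cv2.resize(a,(400,350)),cv2.resize(b,(400,350))])[:,:,::-1]
cv2.imwrite("pics/p2.png",np.clip(o*1.4,0,255).astype(np.uint8))
E
```

```text
tool d [ 0.2 -1.5 82.6] toolx yaw 26.84 tcp [570.1  12.5 161.6]
```

View pics/p2.png

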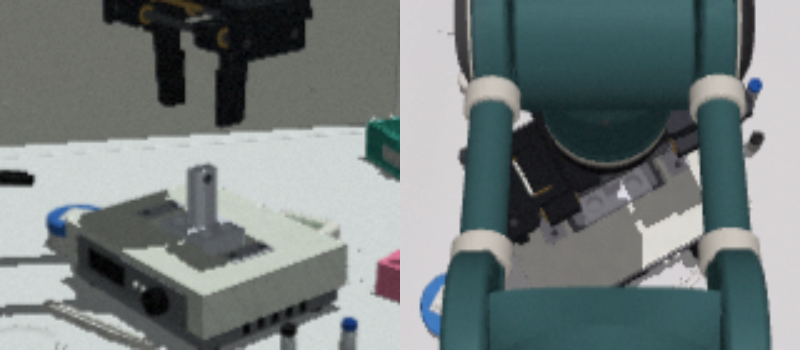

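The fingers straddle the tab symmetrically (crop tips at (172,103) and (230,122), tab at (203,168)). The arm blocks the top view. I descend.

Request:
apply_moves:
  steps:
    - {"dx": 0, "dy": -1.5, "dz": 20, "yaw": 0}
    - {"dx": 0, "dy": -1.5, "dz": 42, "yaw": 0}
    - {"dx": 0, "dy": -1.5, "dz": 64, "yaw": 0}
    - {"dx": 0, "dy": -1.5, "dz": 78, "yaw": 0}
    - {"dx": 0, "dy": -1.5, "dz": 80, "yaw": 0}
    - {"dx": 0, "dy": -1.5, "dz": 80, "yaw": 0}
  fingers: 60

```text
time_s: 3.18
tcp_pos: [569.4, 14.1, 81.0]
eef_rot: [0.973, 0.232, 0.0, 0.0]
contact_force: [0.5, 0.0, -0.4]
finger_gap: 60.2
grasp_force: 0.0
```

Request:
apply_moves:
  steps:
    - {"dx": 0, "dy": 0, "dz": 0, "yaw": 0}
    - {"dx": 0, "dy": 0, "dz": 0, "yaw": 0}
    - {"dx": 0, "dy": 0, "dz": 0, "yaw": 0}
    - {"dx": 0, "dy": 0, "dz": 0, "yaw": 0}
  fingers: 20

```text
time_s: 3.68
tcp_pos: [569.1, 14.1, 80.9]
eef_rot: [0.973, 0.232, 0.0, 0.0]
contact_force: [0.2, -0.4, -0.5]
finger_gap: 22.0
grasp_force: 0.0
```

Request:
apply_moves:
  steps:
    - {"dx": 0, "dy": 0, "dz": 0, "yaw": 0}
    - {"dx": 0, "dy": 0, "dz": 0, "yaw": 0}
    - {"dx": 0, "dy": 0, "dz": 0, "yaw": 0}
  fingers: 16

```text
time_s: 4.05
tcp_pos: [569.5, 13.7, 81.1]
eef_rot: [0.973, 0.232, 0.0, 0.0]
contact_force: [1.9, -3.3, 1.8]
finger_gap: 16.1
grasp_force: 1.7
```

Request:
apply_moves:
  steps:
    - {"dx": 0, "dy": 0, "dz": 0, "yaw": 0}
    - {"dx": 0, "dy": 2, "dz": 0, "yaw": 0}
    - {"dx": 0, "dy": 4, "dz": 0, "yaw": 0}
    - {"dx": 0, "dy": 6, "dz": 0, "yaw": 0}
    - {"dx": 0, "dy": 7, "dz": 0, "yaw": 0}
    - {"dx": 0, "dy": 8, "dz": 0, "yaw": 0}
    - {"dx": 0, "dy": 9, "dz": 0, "yaw": 0}
    - {"dx": 0, "dy": 10, "dz": 0, "yaw": 0}
  fingers: 24

```text
time_s: 5.05
tcp_pos: [573.2, 6.1, 81.1]
eef_rot: [0.973, 0.232, -0.0, -0.001]
contact_force: [-3.3, 5.9, 6.8]
finger_gap: 24.0
grasp_force: 3.5
```

Request:
apply_moves:
  steps:
    - {"dx": 0, "dy": 1, "dz": -1, "yaw": 0}
    - {"dx": 0, "dy": 2, "dz": -1, "yaw": 0}
    - {"dx": 0, "dy": 3, "dz": -2, "yaw": 0}
    - {"dx": 0, "dy": 4, "dz": -2, "yaw": 0}
    - {"dx": 0, "dy": 5, "dz": -3, "yaw": 0}
    - {"dx": 0, "dy": 5, "dz": -3, "yaw": 0}

```text
time_s: 5.8
tcp_pos: [573.5, 4.4, 82.0]
eef_rot: [0.973, 0.232, -0.002, -0.003]
contact_force: [-2.6, 13.5, -2.6]
finger_gap: 24.1
grasp_force: 6.9
```

```bash
cat >> h.py <<'E'
def pic(n,w=True):
    a=viewer.grab_frame("side")[160:220,235:315]
    if w: cv2.imwrite(n,np.clip(cv2.resize(a,(800,600),interpolation=cv2.INTER_CUBIC)[:,:,::-1]*1.4,0,255).astype(np.uint8))
    o=robot.observe();print(o["tcp_pos"].round(1),o["contact_force"].round(1),o["moment"].round(2),round(o["finger_gap"],1),round(o["grasp_force"],1))
E
python3 -c "
from h import *
pic('pics/p3.png')"
```

```text
[573.4   4.4  82. ] [-2.5 14.  -2.8] [ 2.31  0.36 -0.01] 24.1 6.8
```

View pics/p3.png

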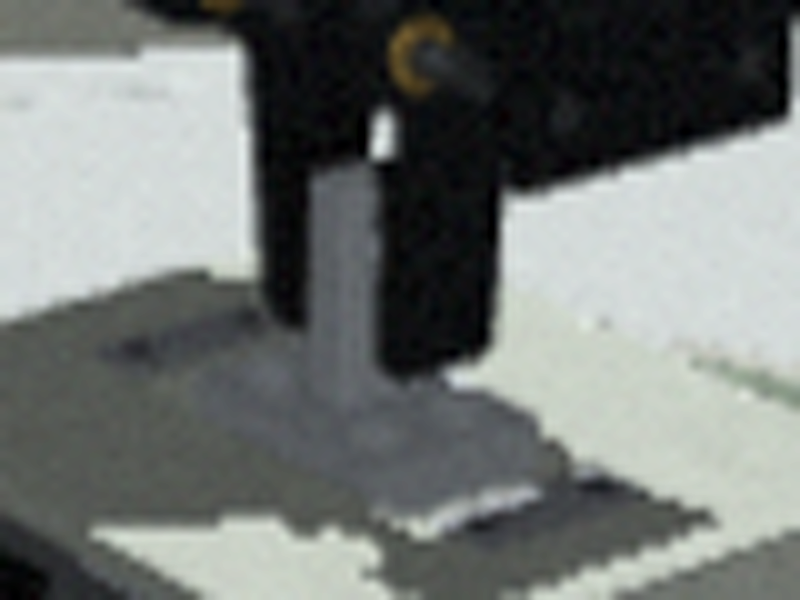

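The tab leans very little so far, with about 14 N of push. I raise the contact for leverage and push further.

Request:
apply_moves:
  steps:
    - {"dx": 0, "dy": 0, "dz": -3, "yaw": 0}
    - {"dx": 0, "dy": 0, "dz": -6, "yaw": 0}
    - {"dx": 0, "dy": 1, "dz": -9, "yaw": 0}
    - {"dx": 0, "dy": 2, "dz": -9, "yaw": 0}
    - {"dx": 0, "dy": 3, "dz": -9, "yaw": 0}
    - {"dx": 0, "dy": 4, "dz": -9, "yaw": 0}
    - {"dx": 0, "dy": 4, "dz": -9, "yaw": 0}

```text
time_s: 6.72
tcp_pos: [572.8, 0.4, 90.2]
eef_rot: [0.973, 0.232, -0.005, -0.004]
contact_force: [-8.2, 12.0, 0.1]
finger_gap: 24.1
grasp_force: 7.1
```

Request:
apply_moves:
  steps:
    - {"dx": 0, "dy": 1, "dz": 0, "yaw": 0}
    - {"dx": 0, "dy": 2, "dz": 0, "yaw": 0}
    - {"dx": 0, "dy": 3, "dz": 0, "yaw": 0}
    - {"dx": 0, "dy": 3, "dz": 0, "yaw": 0}
    - {"dx": 0, "dy": 3, "dz": 0, "yaw": 0}

```text
time_s: 7.35
tcp_pos: [576.6, -3.6, 93.6]
eef_rot: [0.973, 0.232, -0.002, -0.002]
contact_force: [-9.5, 7.3, 12.0]
finger_gap: 24.0
grasp_force: 6.9
```

```bash
python3 -c "
from h import *
pic('pics/p4.png')"
```

```text
[576.6  -3.6  93.6] [-10.1   8.1  12.4] [1.46 1.71 0.04] 23.8 6.9
```

View pics/p4.png

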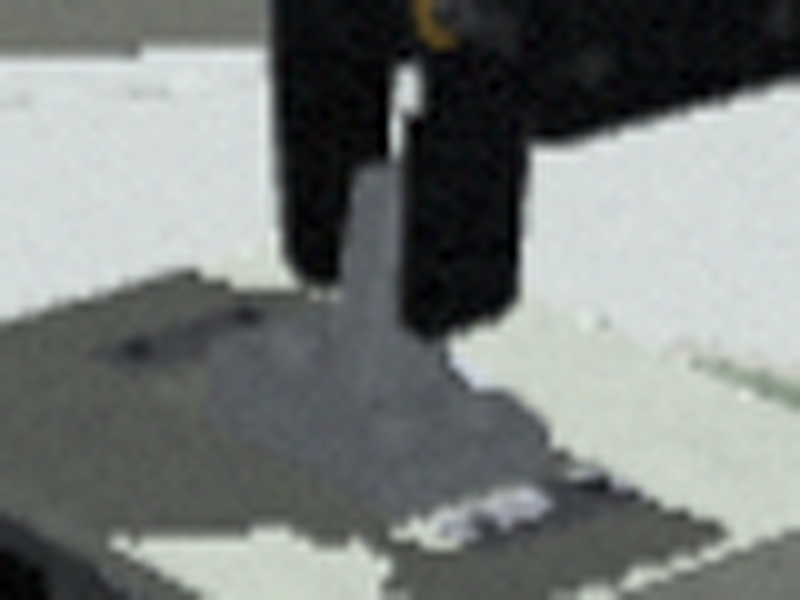

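The block is now clearly tipped: end_a (left, around (215,360)) is up and the tab leans right, its left edge running (355,165) to (338,290). I back off the push and check with a row scan that it stays up.

Request:
apply_moves:
  steps:
    - {"dx": 0, "dy": -2, "dz": 1, "yaw": 0}
    - {"dx": 0, "dy": -4, "dz": 3, "yaw": 0}
    - {"dx": 0, "dy": -6, "dz": 5, "yaw": 0}
    - {"dx": 0, "dy": -6, "dz": 5, "yaw": 0}

```text
time_s: 7.9
tcp_pos: [576.4, -0.3, 87.5]
eef_rot: [0.973, 0.232, 0.0, 0.0]
contact_force: [-1.0, 1.7, 0.8]
finger_gap: 24.1
grasp_force: 0.8
```

```bash
cat >> h.py <<'E'
def tabscan(save):
    g=cv2.cvtColor(viewer.grab_frame("side"),cv2.COLOR_RGB2GRAY);cv2.imwrite(save,g)
    scan(g)
def scan(g):
    for y in range(176,196,2): print(y,g[y,258:290])
    o=robot.observe();print(o["tcp_pos"].round(1),o["contact_force"].round(1),round(o["finger_gap"],1),round(o["grasp_force"],1))
E
python3 -c "
from h import *
g=cv2.imread('pics/p4.png',0); g=cv2.resize(g,(80,60),interpolation=cv2.INTER_AREA)
for y in range(16,36,2): print(160+y,(g[y,23:55]/1.4).astype(int))
tabscan('pics/n5.png')"
```

```text
176 [152 154 155 152  95  33  12   8   8   7  10   7  18  31  40  45  60  32
  10   6   7   9   8   8   9   7   9  10   8  39 131 155]
178 [154 153 154 152 102  37  10   9   4   7   9  10  47  67  70  68  64  33
  12  11  11   8  10  10  11   9  10  10  12  65 137 153]
180 [152 152 155 152 121  47  11   5   7  10   7  15  56  65  65  69  70  35
  12   8   9   8  11   7   5   6  10  10  15  97 145 154]
182 [154 152 152 152 125  51  12   5   2   7  12  33  61  66  67  72  68  31
   8   6   9   9  10   5   8  12  12  10  15  99 144 155]
184 [155 157 153 150 143  63  12   9   7   6  10  45  65  65  66  73  67  27
  10   7   7  11   8   5   6  10   4   3  22 128 153 153]
186 [148 148 148 150 147 107  42   9   7   7  13  60  67  67  67  71  61  25
   9  11  10   9  10  12  12  10  10  11  30 130 155 154]
188 [115 126 123 125 125 126 100  60  49  39  50  62  66  67  72  70  52  22
   9   7   2   8  10  10   9   9  11  10  40 132 154 154]
190 [ 51  45  51  55  57  59  59  62  65  66  75  70  67  68  72  71  56  19
   7   9   6  10  11   7  10   8   9  34  91 139 147 147]
192 [ 46  43  46  57
[... 960 characters left out ...]
1   9   8  53  65  68  69  73  68  38  13
   7   6  11   5  12  11   9  11   7   9  66 144 155 153]
188 [ 62  66 116 131 131  53  15   6   7  12  65  68  68  65  72  69  44  16
  10  14  13   6   5   6   7  12   8  13 101 147 156 156]
190 [ 56  49  51  62  62  61  38  26  14  25  62  70  68  71  71  72  44  18
  11  11  13   9  16   9   8   4  10  11  97 145 151 152]
192 [ 56  63  63  66  69  70  68  65  64  67  67  66  68  72  74  71  45  18
  10   6   7   9   4  10  12   8  15  35 108 141 148 146]
194 [ 63  63  65  67  70  69  70  68  61  67  68  67  67  73  71  71  47  21
   5  12  12  11  33  35  66  91 100 141 147 151 148 147]
[ 5.763e+02 -3.000e-01  8.740e+01] [-0.9  0.5  1.2] 23.8 0.8
```

With the push released (about 1 N) the tab still leans the same, by about 0.2 rad, so end_a is past its roller and rests on it. Next I push back the other way.

Request:
apply_moves:
  steps:
    - {"dx": 0, "dy": -2, "dz": 0, "yaw": 0}
    - {"dx": 0, "dy": -4, "dz": 0, "yaw": 0}
    - {"dx": 0, "dy": -5, "dz": 0, "yaw": 0}
    - {"dx": 0, "dy": -6, "dz": 0, "yaw": 0}
    - {"dx": 0, "dy": -7, "dz": 0, "yaw": 0}
    - {"dx": 0, "dy": -8, "dz": 0, "yaw": 0}
    - {"dx": 0, "dy": -8, "dz": 0, "yaw": 0}

```text
time_s: 8.82
tcp_pos: [574.0, 5.3, 88.3]
eef_rot: [0.973, 0.232, 0.001, 0.002]
contact_force: [3.7, -7.5, -1.0]
finger_gap: 24.0
grasp_force: 4.2
```

```bash
python3 -c "
from h import *
tabscan('pics/n6.png')"
```

```text
176 [156 155  82  23   4  12   5   5  10   1   9  22  45  67  57  23   6  10
  13   9  10  15  13  12  11  11  10  99 149 154 155 153]
178 [155 156  95  29  15  11   6   9   6  13   4  61  67  69  69  28  10  13
  10  10  10  12   4  12  11  12   7 102 146 153 153 153]
180 [152 153 102  34   3  10   9   5   4   8  13  63  67  66  69  28   9  12
   7   6  11  10  11   4  10   3  11 137 153 152 153 155]
182 [153 152 121  44   9   5   8  12   3  11  31  60  66  69  69  29   7   7
   9   7  10  12  10  14  15   6  19 139 152 154 154 153]
184 [155 157 154  60  10   8   6  13   7   9  44  67  70  66  57  22   6  11
   8   9   5  10  13   3   8   8  39 138 154 152 156 156]
186 [147 147 148  67  17   8   7   6  12   5  64  67  65  67  59  23  10  10
   9  12  10   5   9  12  11  10  38 140 152 152 151 153]
188 [ 63  64  64  63  27   8  12   3   7  16  62  68  69  71  59  23  10   8
   8  10   8  16  10  12  14  12  67 134 152 153 155 155]
190 [ 54  47  50  60  63  62  90  75  67  73  69  69  67  72  57  23  11  10
  12  10   9  13  17   9   9   9  74 140 148 149 147 148]
192 [ 48  51  50  64  66  68  65  65  63  65  65  66  66  70  57  22   6  12
   6  10  12  12  20  31  67  94 137 147 148 145 147 148]
194 [ 65  64  64  67  71  70  72  69  62  68  65  65  69  72  68  57  35  22
  33  44  47 138 148 147 146 146 145 148 146 148 146 148]
[574.    5.3  88.3] [ 3.1 -7.2 -0.8] 24.3 4.2
```

Request:
apply_moves:
  steps:
    - {"dx": 0, "dy": -1, "dz": 0, "yaw": 0}
    - {"dx": 0, "dy": -2, "dz": 0, "yaw": 0}
    - {"dx": 0, "dy": -3, "dz": 0, "yaw": 0}
    - {"dx": 0, "dy": -4, "dz": 0, "yaw": 0}
    - {"dx": 0, "dy": -4, "dz": 0, "yaw": 0}

```text
time_s: 9.5
tcp_pos: [573.3, 7.9, 89.2]
eef_rot: [0.973, 0.233, 0.002, 0.003]
contact_force: [4.4, -10.9, 1.5]
finger_gap: 23.9
grasp_force: 5.8
```

```bash
python3 -c "
from h import *
tabscan('pics/n7.png')" | awk 'NR%2==1||/\]$/' | tail -20
```

```text
4  18   8   6  12  10   3  12  68 142 154 154 156 153]
178 [153 153  61  11   9   5   9  10  10   8  44  65  67  68  38  12   8   4
  11   8   9  12  11   9   4   8  79 143 156 154 151 154]
180 [155 155  64  13   8   2   4   9  11   7  47  67  67  68  38  10   9   9
  10   8   9   5   8  14  11   9 104 148 153 154 154 153]
182 [154 153  70  19   9   6   8  11   8  11  63  66  67  68  36   7   7  12
  13  12   7   7  11  10   6   8 100 147 155 155 154 153]
184 [154 157  97  30  12   8  11   3  11  21  60  67  66  71  32   6   9  13
   6   9   4  12  11  11  12   7 140 155 155 155 155 154]
186 [130 131 131  64  12   7   9  10   7  36  65  66  67  74  28   9  11  10
  10  10  10  15  15   7   5  10 140 156 153 152 153 155]
188 [ 61  64  63  63  43  25  22  30  49  55  65  65  70  75  28   4  12   7
   8  12   7  10  14  13   5  32 134 145 152 154 154 156]
190 [ 56  50  50  58 118 127 115  97  79  73  67  69  69  73  29   8   8   6
   7  12  12   4   5   7  15  76 138 147 147 148 148 148]
192 [ 55  62  64  64  70  65  65  63  60  64  67  64  74  71  42  14  12  10
  15  20  33  64  95  98 139 145 147 148 149 150 146 147]
194 [ 62  64  65  71  68  71  70  65  62  68  64  66  71  71  67  67  51  54
  66  71 102 144 150 147 145 150 150 148 148 147 148 148]
[573.3   7.9  89.2] [  4.3 -10.4   1.2] 24.3 5.8
```

Request:
apply_moves:
  steps:
    - {"dx": 0, "dy": -1, "dz": 0, "yaw": 0}
    - {"dx": 0, "dy": -2, "dz": 0, "yaw": 0}
    - {"dx": 0, "dy": -3, "dz": 0, "yaw": 0}
    - {"dx": 0, "dy": -4, "dz": 0, "yaw": 0}
    - {"dx": 0, "dy": -4, "dz": 0, "yaw": 0}

```text
time_s: 10.18
tcp_pos: [572.5, 11.0, 90.4]
eef_rot: [0.973, 0.233, 0.003, 0.003]
contact_force: [3.6, -12.5, 6.1]
finger_gap: 24.1
grasp_force: 6.4
```

```bash
python3 -c "
from h import *
pic('pics/p8.png')"
```

```text
[572.5  11.   90.4] [  3.8 -11.4   6.4] [-1.76 -0.49  0.02] 24.0 6.4
```

View pics/p8.png

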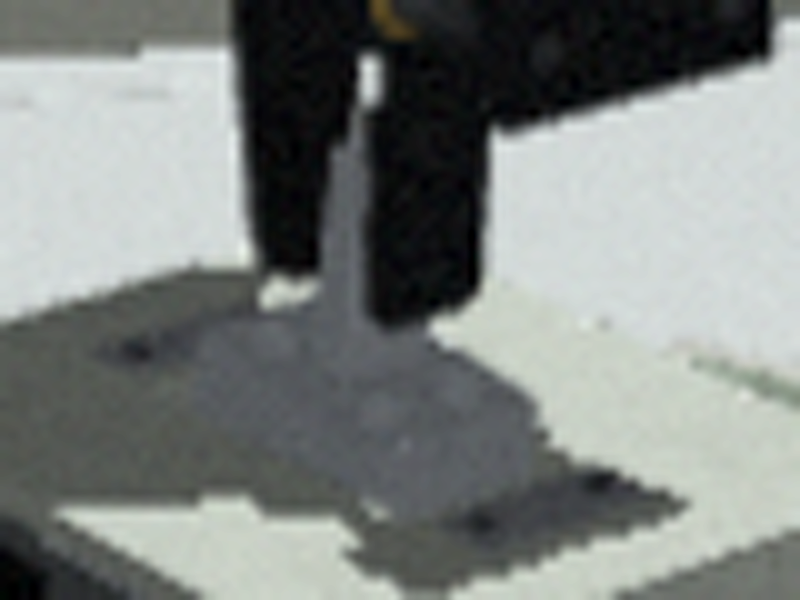

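End_b's corner has risen (from about (545,440) to (530,410)) while end_a holds at (200,355). I keep pushing.

Request:
apply_moves:
  steps:
    - {"dx": 0, "dy": -1, "dz": 0, "yaw": 0}
    - {"dx": 0, "dy": -2, "dz": 0, "yaw": 0}
    - {"dx": 0, "dy": -3, "dz": 0, "yaw": 0}
    - {"dx": 0, "dy": -4, "dz": 0, "yaw": 0}
    - {"dx": 0, "dy": -4, "dz": 0, "yaw": 0}

```text
time_s: 10.85
tcp_pos: [572.1, 14.4, 91.8]
eef_rot: [0.973, 0.233, 0.004, 0.004]
contact_force: [4.0, -13.6, 10.5]
finger_gap: 24.1
grasp_force: 6.5
```

```bash
python3 -c "
from h import *
tabscan('pics/n9.png')"
```

```text
176 [121  42  14   7  11  10   4  10   9  64  67  67  72  29   9   7  11  12
   8   7   8   9  10  13   8 137 154 153 156 154 155 151]
178 [153  63  10   7  12   6  11  10  12  63  65  67  73  27   9  12  15  10
   6  15  11   9   8  15   8 138 155 152 155 154 154 154]
180 [153  66  11   8   4   8   5   3  20  60  67  67  71  24   6   6   8   4
   9  12   9  13   4  12  35 142 153 153 154 153 152 155]
182 [152  82  22   6   5   7   4   8  29  63  66  65  60  23  13   7  10  13
  13  13   9  12  12  11  35 137 154 157 152 154 153 153]
184 [150 114  53  15  10   9   9   7  44  65  68  67  61  23   7   6  12  12
   9  12  13   8   8  10  44 142 154 150 154 154 152 152]
186 [ 61  59 118  95  73  57  54  67  63  65  68  69  62  21  13  10  10  13
  10   6   7  10   7  13  66 142 153 154 156 154 151 153]
188 [ 60  62  88 138 148 147 145 136  85  66  67  70  73  32  10   7  15   9
   7  10  13  13  10  46 111 142 147 144 150 151 154 155]
190 [ 59  56  60  60  90  66  62  59  65  66  68  72  72  42  22  17  13  19
  25  46  88 115 138 146 145 144 147 148 149 147 147 150]
192 [ 62  62  69  73  73  69  65  59  64  68  66  72  72  68  68  66  69  71
  72  85 123 145 147 147 145 147 150 147 145 146 147 149]
194 [ 62  60  65  71  69  71  65  57  66  65  68  71  71  71  68  64  68  69
  69  60  62  64  75 101 129 142 146 147 147 147 145 147]
[572.1  14.4  91.8] [  3.5 -12.8  10.2] 24.1 6.4
```

Request:
apply_moves:
  steps:
    - {"dx": 0, "dy": -1, "dz": -1, "yaw": 0}
    - {"dx": 0, "dy": -2, "dz": -2, "yaw": 0}
    - {"dx": 0, "dy": -3, "dz": -3, "yaw": 0}
    - {"dx": 0, "dy": -4, "dz": -3, "yaw": 0}
    - {"dx": 0, "dy": -4, "dz": -3, "yaw": 0}

```text
time_s: 11.52
tcp_pos: [566.5, 21.2, 91.7]
eef_rot: [0.973, 0.232, 0.001, 0.001]
contact_force: [1.4, -2.6, 5.8]
finger_gap: 24.4
grasp_force: 2.7
```

```bash
python3 -c "
from h import *
tabscan('pics/n10.png')"
```

```text
176 [  8  12  12  60  65  66  76  74  75  38  14  10   9  13  11   9  16   8
   9  14  12  36 136 153 151 153 153 154 152 153 155 153]
178 [  6  10   8  42  61  65  77  70  73  61  21   7   9  16   8  11  12   7
   7  10  10  69 144 152 151 153 155 155 150 153 153 150]
180 [  6   8   8  20  63  65  67  75  75  43  17  12  10   9  13  11  11   9
   5  10   6  66 139 155 153 154 151 151 153 153 151 152]
182 [ 14  10   8   4  40  64  67  77  76  45  16   7   8  10   7   8  15   9
   9  13   9 100 146 153 153 153 153 153 153 153 153 151]
184 [ 21   7   9   5  24  58  64  67  76  48  20  14  12  10  15  10  13  10
   8  10  12  92 146 154 156 154 153 154 154 153 152 154]
186 [ 63 118 125 122 142  99  69  67  74  46  17   7  10  11  12  10   7   3
   7  11  21 108 145 151 150 151 154 153 151 153 156 152]
188 [118 145 146 147 148 119  76  65  71  46  12   5  11   6  10   6  13  21
  47  77 137 147 146 148 147 146 148 145 150 152 154 153]
190 [ 56  51  51  58 119 127  89  66  64  76  65  36  37  40  47  69  72  73
 126 146 144 147 143 144 145 148 147 147 146 148 147 149]
192 [ 46  33  36  46  49  53  56  67  67  69  74  73  75  73  70  70  69  73
  94 139 145 141 136 137 135 137 132 134 129 130 143 148]
194 [ 53  57  60  66  64  66  71  67  63  67  77  72  72  74  73  69  70  68
  60  55  70  80  81  85  81  72  73  71  70  71 126 143]
[566.5  21.2  91.7] [ 1.5 -4.1  5.9] 24.2 2.7
```

The push released and the tab now leans the other way. I back off to see where the block settles.

Request:
apply_moves:
  steps:
    - {"dx": 0, "dy": 2, "dz": 0, "yaw": 0}
    - {"dx": 0, "dy": 3, "dz": 0, "yaw": 0}
    - {"dx": 0, "dy": 3, "dz": 0, "yaw": 0}

```text
time_s: 11.95
tcp_pos: [567.2, 18.6, 90.9]
eef_rot: [0.973, 0.232, 0.0, 0.0]
contact_force: [3.2, -1.9, 5.4]
finger_gap: 23.9
grasp_force: 2.0
```

```bash
python3 -c "
from h import *
tabscan('pics/n11.png')
g=cv2.imread('pics/n11.png',0)
for n in ('pics/side0.png','pics/n7.png','pics/n11.png'):
    print(n); g=cv2.imread(n,0)
    for y in range(186,216,2): print(y,*g[y,246:298:2])
"
```

```text
176 [  7   8   6  27  61  66  69  71  75  74  35   2   3   7   9   6   7  10
  11   6  11  10 101 149 152 154 153 153 155 155 153 155]
178 [ 12   5   5   8  62  64  67  77  76  73  42  16   4  11  15   7   8  16
  13  10  12   4 100 146 155 152 156 157 155 153 155 151]
180 [  7   6   5  10  31  62  66  75  74  73  34  13  13   8   8   7   9  12
  10  10  12  11 109 149 152 151 153 152 152 152 155 152]
182 [  9  12  10   2  20  58  69  66  77  74  28   9   9   8  13   8   9   7
  10   8   8   7 137 155 152 153 156 152 150 152 154 153]
184 [ 31  11   3  11   6  56  65  65  77  73  32   3   7  10   9   8   9  12
   9  13  13  21 137 153 153 155 153 154 153 151 153 153]
186 [ 53  67  73  73  71  82  69  67  68  76  38  13  14  13  12  12  10   7
  14  15   7  34 138 152 150 151 154 152 152 156 155 154]
188 [ 60  89 136 148 147 147  93  67  68  75  39  10   6   3   9   7  12   7
   9   6  33 108 144 145 148 147 148 144 152 153 151 155]
190 [ 52  51  53  60 118 127 108  72  67  69  56  32  14  15  16  31  33  48
  72 133 146 148 145 143 143 146 147 145 147 146 147 148]
192 [ 41  36  36  44
[... 3854 characters left out ...]
64 64 64 65 62 104 109 109 108 110 107 78 71 74 141 148 148 147
202 61 63 62 64 61 64 63 64 63 64 69 62 64 106 108 109 107 109 104 76 70 70 136 148 148 149
204 59 60 61 59 60 62 62 58 61 64 63 66 64 100 108 108 108 109 99 79 68 69 108 145 147 146
206 61 61 62 60 64 62 61 57 63 60 62 64 66 81 110 109 78 78 85 69 71 72 68 60 97 129
208 62 62 94 91 93 93 63 63 64 62 64 84 63 65 104 107 68 69 70 73 63 53 51 45 27 46
210 146 143 147 146 142 147 146 92 137 103 68 62 118 73 68 74 75 66 47 50 48 47 47 50 48 52
212 148 147 147 145 145 147 148 146 146 146 145 79 62 61 63 63 56 48 32 38 47 49 48 95 141 144
214 121 146 147 143 147 147 146 145 146 144 104 62 60 59 59 64 60 61 55 48 85 137 147 147 147 146
```

Request:
apply_moves:
  steps:
    - {"dx": 0, "dy": 1, "dz": 0, "yaw": 0}
    - {"dx": 0, "dy": 2, "dz": 0, "yaw": 0}
    - {"dx": 0, "dy": 2, "dz": 0, "yaw": 0}
  fingers: 28

```text
time_s: 12.38
tcp_pos: [566.4, 16.9, 89.7]
eef_rot: [0.973, 0.232, -0.001, -0.0]
contact_force: [-0.5, 0.4, -0.7]
finger_gap: 28.1
grasp_force: 0.0
```

```bash
python3 -c "
from h import *
np.set_printoptions(precision=1,suppress=True)
c=np.radians(27);O=np.array([569.7,13.8,36]);Rz=np.array([[np.cos(c),-np.sin(c),0],[np.sin(c),np.cos(c),0],[0,0,1]])
for a,b in((0,0),(13,0),(0,13),(13,13),(6,13)):
    th=np.arcsin((a-b)/58);Rx=np.array([[1,0,0],[0,np.cos(th),-np.sin(th)],[0,np.sin(th),np.cos(th)]])
    f=lambda p:proj('side',O+Rz@(Rx@np.array(p)+[0,0,(a+b)/2]))
    print((a,b),'A-corner',f([-22,29.5,30]),'B corner+x',f([22,-29.5,30]),'B corner-x',f([-22,-29.5,30]),'tab left edge',f([-11,7,80]),f([-11,7,40]))
f=viewer.grab_frame('side');cv2.imwrite('pics/n12.png',f[:,:,::-1])
b=cv2.resize(f[165:225,240:310],(700,600),interpolation=cv2.INTER_CUBIC)[:,:,::-1];cv2.imwrite('pics/p12.png',np.clip(b*1.4,0,255).astype(np.uint8))
o=robot.observe();print(o['tcp_pos'],o['contact_force'])
"
```

```text
(0, 0) A-corner [254.1 197.1] B corner+x [288.2 200.5] B corner-x [271.4 205.9] tab left edge [264.5 176.5] [264.7 194.6]
(13, 0) A-corner [256.1 192.7] B corner+x [290.1 201.8] B corner-x [273.3 207.3] tab left edge [269.9 176.1] [267.4 192.8]
(0, 13) A-corner [252.5 196.6] B corner+x [285.9 193.9] B corner-x [269.1 199.1] tab left edge [259.2 172.9] [262.1 191.6]
(13, 13) A-corner [254.  191.3] B corner+x [288.3 194.7] B corner-x [271.4 200. ] tab left edge [264.4 170.5] [264.6 188.8]
(6, 13) A-corner [253.1 194.1] B corner+x [287.1 194.2] B corner-x [270.2 199.5] tab left edge [261.6 171.6] [263.3 190.2]
[566.7  16.9  89.9] [ 1.1 -0.8 -0.1]
```

View pics/p12.png

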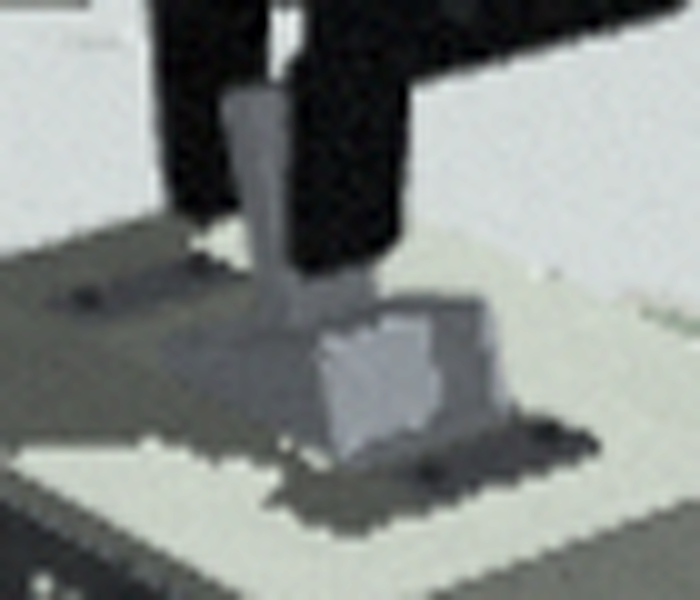

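The picture shows end_b now high (end face lit, corners (318,340) and (490,300)) but end_a back down (about (165,345)). The compliant push overshot when end_b popped. The state is the mirror of the first tip, and it is stable. This time I use the closing fingers to right the tab: both fingers bear on it, so it stops at level.

Request:
apply_moves:
  steps:
    - {"dx": 0, "dy": 1, "dz": 0, "yaw": 0}
    - {"dx": 0, "dy": 2, "dz": 0, "yaw": 0}
    - {"dx": 0, "dy": 3, "dz": 0, "yaw": 0}
    - {"dx": 0, "dy": 3, "dz": 0, "yaw": 0}
  fingers: 20

```text
time_s: 12.92
tcp_pos: [568.6, 14.8, 91.6]
eef_rot: [0.973, 0.232, -0.0, -0.001]
contact_force: [-3.6, 1.8, 7.1]
finger_gap: 20.0
grasp_force: 8.8
```

```bash
python3 -c "
from h import *
tabscan('pics/n13.png')
go([570.1,12.5,87])"
```

```text
176 [ 48   9  10  10   5  62  67  68  77  75  72  29   7  13   6   9  10  11
  13  10  12  10  19 139 155 152 155 155 155 153 153 154]
178 [ 63  13   8   8   9  43  62  62  73  74  69  27   8   8  13  15  13  14
   6   7  10   7  33 140 154 153 154 153 152 154 155 152]
180 [ 65  10   7   7   8  20  62  66  67  76  57  20  10   7   8  17  10   6
   4  12  12   5  48 139 151 155 154 155 154 156 154 153]
182 [ 73  14  13   6   9   6  60  69  68  78  49  14  15  12  14  14  12  14
  12  11   9  11  68 142 155 155 153 154 155 149 153 154]
184 [114  43  10   2  10  10  41  64  66  74  47  14  11   9   6  11  12  15
  11  11  10  12 103 148 154 153 153 154 155 154 152 153]
186 [ 78  69  52  26  24  34  48  62  65  68  44  17  12  16  10   9   4   6
  13   9   6  11  98 145 153 153 153 153 152 153 154 154]
188 [ 60  61  61 136 148 146 148  90  63  67  46  19  12   8  16  13  10  12
   6  10  31  73 136 147 145 147 146 146 151 154 152 152]
190 [ 52  49  52 119 128 128 140 105  71  68  64  35  14   7  17  13  32  47
  49 105 139 146 148 147 146 146 146 147 148 148 147 150]
192 [ 46  37  40  47  49  53  56  83  70  64  68  76  72  71  73  69  72  73
  71  97 140 147 147 148 148 148 146 144 144 144 145 146]
194 [ 50  55  58  62  62  68  70  69  66  65  66  78  74  73  74  74  72  70
  72  70  57  71  75  75  89  93  91 104 108 109 131 140]
[568.6  14.8  91.6] [-4.1  2.1  6.5] 19.8 8.9
tool d [0.3 2.8 4.6] toolx yaw 26.84 tcp [568.6  14.8  91.6]
```

Request:
apply_moves:
  steps:
    - {"dx": 0, "dy": 1, "dz": 0, "yaw": 0}
    - {"dx": 0, "dy": 2, "dz": 0, "yaw": 0}
    - {"dx": 0, "dy": 2, "dz": 0, "yaw": 0}
    - {"dx": 0, "dy": 2, "dz": 0, "yaw": 0}
  fingers: 17

```text
time_s: 13.48
tcp_pos: [570.9, 12.2, 93.4]
eef_rot: [0.973, 0.232, 0.001, 0.0]
contact_force: [-4.6, -0.1, 13.9]
finger_gap: 17.3
grasp_force: 25.9
```

```bash
python3 -c "
from h import *
tabscan('pics/n14.png')
go([570.1,12.5,87])"
```

```text
176 [153  97  29  10   8   6  26  62  65  68  77  60  24  11  10   3   7   9
   7   9   7   9   7  36 137 155 152 152 154 155 151 154]
178 [157 100  33  12  11  10  11  61  65  68  76  58  22   9  10   7  12   5
   9  12  10  15   5  45 139 153 154 153 152 154 153 152]
180 [153 120  45   9  12   9   8  60  66  66  76  47  11   7   6   8  10  11
  13  14  16  14   6  66 141 152 152 153 153 151 153 153]
182 [153 154  60   9   3  11  10  40  63  65  72  44  14  11   5  11  13  12
  15  11  11  12  12  99 146 156 153 151 152 154 153 155]
184 [155 156 113  40   8   6   8  26  58  66  66  47  18   2   6  11   9  11
   9  16  13  14   6 101 147 152 153 155 153 152 151 152]
186 [129 128 128  84  79  58  38  48  68  65  67  46  16  10  11  14  15  13
  14  11   7  12  13 107 148 154 155 153 154 154 153 153]
188 [ 63  62  62  84 140 150 147 148  90  65  64  48  14  10  10  12  11  13
  13  17  30  69 112 140 146 147 147 143 153 153 151 153]
190 [ 54  50  52 117 130 143 147 144 104  73  67  72  57  31  27  30  44  47
  67  74 112 142 144 144 146 146 149 147 148 148 147 149]
192 [ 43  37  34  47  50  51  58  61  88  75  65  65  76  73  69  71  70  74
  73  74  94 125 135 142 139 143 146 147 148 144 148 147]
194 [ 53  57  61  59  65  62  65  62  60  65  68  67  73  74  73  73  70  69
  69  71  59  62  60  60  60  61  75  88 105 112 136 137]
[570.9  12.2  93.4] [-4.9 -0.2 13.4] 17.3 25.9
tool d [-0.6 -0.6  6.4] toolx yaw 26.86 tcp [570.9  12.2  93.4]
```

The grip is righting the tab. I relieve the downward hold, push a little more and close further.

Request:
apply_moves:
  steps:
    - {"dx": 0, "dy": 1, "dz": -2, "yaw": 0}
    - {"dx": 0, "dy": 2, "dz": -4, "yaw": 0}
    - {"dx": 0, "dy": 3, "dz": -6, "yaw": 0}
    - {"dx": 0, "dy": 3, "dz": -6, "yaw": 0}
    - {"dx": 0, "dy": 3, "dz": -6, "yaw": 0}
  fingers: 14

```text
time_s: 14.15
tcp_pos: [571.2, 9.7, 96.6]
eef_rot: [0.973, 0.232, -0.0, -0.0]
contact_force: [0.9, -0.1, 0.5]
finger_gap: 13.9
grasp_force: 22.8
```

```bash
python3 -c "
from h import *
tabscan('pics/n15.png')"
```

```text
176 [152 154  78  21   9  11   8  30  65  68  68  57  21   9  10   5  10  10
  11   8  12   5  14  46 140 153 155 154 154 153 154 150]
178 [153 156  95  29  12  10  10  28  62  67  66  45  17  11  13   2   8  12
  10  13  11  16  10  65 141 154 153 154 152 153 154 153]
180 [155 151 101  34  10   8   8  22  62  67  69  49  12   2  10   6   8  11
   8  10  13   6  14 102 146 152 151 153 153 154 153 152]
182 [155 153 135  48   8   4  10  17  62  64  69  45  17  12   9  11   9  10
   9  12  14  10   9 103 147 155 152 153 152 153 156 152]
184 [152 157 153 110  38   3  10  15  60  66  70  47  13   9   9  15  12  13
   5  10  14   7  12 109 148 153 152 154 152 154 152 155]
186 [129 129 128 146 146 147 110  98  74  67  68  48  17   9   9  10  11   6
  11   4  10  20  74 142 153 153 155 154 155 154 153 154]
188 [ 61  65  59  64  63 136 148 148  87  64  68  55  33  14  10  16  20  35
  39  60 116 143 146 147 146 145 148 145 152 155 153 154]
190 [ 57  48  52 119 130 113  95  79  69  68  62  73  73  64  71  67  69  71
  72  70 133 145 138 144 145 146 146 148 146 149 150 148]
192 [ 53  58  62  67  73  74  67  64  63  67  68  73  72  72  70  70  71  73
  70  68  63  62  61  72  89 109 128 139 145 147 146 146]
194 [ 60  63  60  65  67  68  59  61  60  66  64  69  70  71  66  67  60  59
  61  60  61  68  71  70  73  68  64  61  60  88 133 137]
[571.2   9.7  96.6] [-0.4 -0.1  1. ] 14.0 22.8
```

```bash
python3 -c "
import cv2
for n in ('pics/n11.png','pics/n15.png'):
    g=cv2.imread(n,0); print(n,'      ',*range(248,298,2))
    for y in range(188,214,1): print(y,*['%3d'%v for v in g[y,248:298:2]])
"
```

```text
pics/n11.png        248 250 252 254 256 258 260 262 264 266 268 270 272 274 276 278 280 282 284 286 288 290 292 294 296
188  94  63  60  61  63  60 136 147  93  68  39   6   9  12   9  33 144 148 148 152 151 156 154 153 154
189  60  63  61  61  63  59 129 144 108  64  39  12  12  10  31  93 146 148 147 144 150 151 152 152 155
190  60  62  59  60  61  52  53 118 108  67  56  14  16  33  72 146 145 143 147 147 147 149 155 154 152
191  64  61  58  56  48  44  32  55  83  66  75  40  47  69  94 145 144 149 148 147 146 148 151 150 151
192  59  60  52  48  48  41  36  51  53  66  74  72  73  70  73 147 147 147 147 147 148 147 147 149 149
193  53  51  48  48  48  48  51  56  64  67  75  71  71  71  76 131 129 131 131 131 139 148 146 147 147
194  28  45  47  47  49  53  59  65  74  68  76  72  73  73  70  72  73  77  73  78 120 147 147 146 145
195  32  44  52  50  61  60  64  72  69  64  70  76  72  68  64  63  86  77  66  70 107 150 146 146 146
196  49  50  55  60  64  70  66  70  64  58  63  72  70  56  80  77 119 111  71  69 103 147 145 147 149
197  57  58  60  67  68  65  62  68  62  60 
[... 3847 characters left out ...]
  63  62  62  60  61  64  69  86  87  93 113 144  89  69  66  61  49  37 107
208  62  60  62  58  63  61  62  62  63  62  59  65  72  84 107 125 148 137  86  65  50  45  46  24  45
209  62  62  63  66  61  89  61  62  61  65  64  86  72 102 146 142 130 103  75  52  43  46  47  42  45
210  64  87  91  94  92 136  91  63  93  63  57 119 106 129 134 113 108  49  52  47  48  49  48  48  50
211  93 139 145 147 147 147 146  92 147  93  69  61 142 116 105  72  53  35  44  47  48  49  51  53  58
212 146 146 144 147 144 147 145 143 148 146 109  61  61 106  70  57  46  30  37  49  49  48  56  61  61
213 144 144 148 147 147 148 145 146 147 147 146  95  60  59  59  58  52  47  46  52  54  58  59  59  90
```

The block's near corners at (271.5,200) and (288,194.5) match the prediction for level with both ends 13 mm up, (271.4,200) and (288.3,194.7). The tab is upright and the force is about zero. I grip firmly, pause, then lift straight.

Request:
apply_moves:
  steps:
    - {"dx": 0, "dy": 0, "dz": 0, "yaw": 0}
    - {"dx": 0, "dy": 0, "dz": 0, "yaw": 0}
    - {"dx": 0, "dy": 0, "dz": 0, "yaw": 0}
    - {"dx": 0, "dy": 0, "dz": 0, "yaw": 0}
    - {"dx": 0, "dy": 0, "dz": -1, "yaw": 0}
    - {"dx": 0, "dy": 0, "dz": -2, "yaw": 0}
    - {"dx": 0, "dy": 0, "dz": -4, "yaw": 0}
    - {"dx": 0, "dy": 0, "dz": -6, "yaw": 0}
    - {"dx": 0, "dy": 0, "dz": -8, "yaw": 0}
    - {"dx": 0, "dy": 0, "dz": -8, "yaw": 0}
  fingers: 8

```text
time_s: 15.45
tcp_pos: [571.4, 9.7, 105.0]
eef_rot: [0.973, 0.232, 0.0, 0.0]
contact_force: [0.0, -0.2, -3.5]
finger_gap: 13.9
grasp_force: 29.6
```

Force is −3.5 N, which is just the block's weight, so it is free and held. I continue up.

Request:
apply_moves:
  steps:
    - {"dx": 0, "dy": 0, "dz": -2, "yaw": 0}
    - {"dx": 0, "dy": 0, "dz": -5, "yaw": 0}
    - {"dx": 0, "dy": 0, "dz": -9, "yaw": 0}
    - {"dx": 0, "dy": 0, "dz": -13, "yaw": 0}
    - {"dx": 0, "dy": 0, "dz": -17, "yaw": 0}
    - {"dx": 0, "dy": 0, "dz": -20, "yaw": 0}
    - {"dx": 0, "dy": 0, "dz": -22, "yaw": 0}
    - {"dx": 0, "dy": 0, "dz": -23, "yaw": 0}
    - {"dx": 0, "dy": 0, "dz": -23, "yaw": 0}
    - {"dx": 0, "dy": 0, "dz": -23, "yaw": 0}
    - {"dx": 0, "dy": 0, "dz": -23, "yaw": 0}

```text
time_s: 16.82
tcp_pos: [571.2, 9.7, 127.5]
eef_rot: [0.973, 0.232, -0.0, -0.0]
contact_force: [0.6, 0.5, -3.8]
finger_gap: 14.0
grasp_force: 29.6
```

```bash
python3 -c "
from h import *
np.set_printoptions(precision=1,suppress=True)
c=np.radians(27);Rz=np.array([[np.cos(c),-np.sin(c),0],[np.sin(c),np.cos(c),0],[0,0,1]])
O=np.array([570.6,11.8,80])
for p in([-22,-29.5,0],[22,-29.5,0],[-22,29.5,0],[-22,-29.5,30],[-22,29.5,30]): print(p,proj('side',O+Rz@np.array(p)))
g=cv2.cvtColor(viewer.grab_frame('side'),cv2.COLOR_RGB2GRAY);cv2.imwrite('pics/n16.png',g)
print('      ',*range(248,298,2))
for y in range(174,208): print(y,*['%3d'%v for v in g[y,248:298:2]])
o=robot.observe();print(o['tcp_pos'],o['contact_force'],o['joint_vel'].round(3),o['finger_gap'],o['grasp_force'])
"
```

```text
[-22, -29.5, 0] [272.  199.9]
[22, -29.5, 0] [288.9 194.6]
[-22, 29.5, 0] [254.6 191.2]
[-22, -29.5, 30] [271.9 185.9]
[-22, 29.5, 30] [254.3 177.8]
       248 250 252 254 256 258 260 262 264 266 268 270 272 274 276 278 280 282 284 286 288 290 292 294 296
174 154 154 152 154 150 153 155 152 150  77  67  35  17  26  49 145 152 154 153 152 151 153 155 154 154
175 152 152 153 152 155 153 152 141 135  71  67  74  46  66  71 144 154 152 154 153 154 153 152 150 151
176 153 151 152 152 151 147 138 103  67  66  66  68  68  69  68 144 153 152 150 155 152 150 152 155 153
177 154 153 153 154 138 118  80  66  62  65  65  74  68  70  71 122 133 146 152 152 152 153 152 153 152
178 152 153 154 144  78  60  68  76  70  67  68  72  69  68  70  60  63 110 145 153 152 152 152 152 152
179 153 152 155 120  62  62  65  71  67  58  66  71  71  67  68  62  64  61 107 138 151 152 152 153 149
180 153 153 153 119  65  59  64  58  60  59  65  68  69  59  59  63  70  70  62  73 147 151 153 154 150
181 154 151 153 118  65  64  63  61  64  59  61  60  61  62  58  61  67  70  60  61 121 153 153 151 154
182 150 152 
[... 2092 characters left out ...]
 53  52  55  55  51  66  64  65  65  65  65  63  64  65 125 144 145 145 148 145
203  61  62  59  61  64  54  53  52  55  44  56  66  67  65  66  67  63  67  65  68 127 144 146 144 144
204  64  60  58  62  62  63  51  50  35  19  42  56  65  62  63  64  64  61  64  66  61 130 144 144 144
205  59  62  65  60  62  58  62  43  21  18  38  37  60  65  64  67  63  66  64  68  66  65 132 137 146
206  64  64  62  57  64  64  62  60  41  23  18  17  40  61  67  64  65  63  65  65  63  61  88  99 141
207  63  62  65  60  60  64  62  62  62  42  23  16  37  44  59  64  66  64  65  68  63  58  51  35 110
[571.2   9.6 127.6] [-0.1 -0.2 -4.3] [ 0. -0. -0. -0.  0. -0.] 14.086302822108875 29.552519135177135
```

The block is level, still, and about 20 mm above the rim; its corners match the prediction. Handing in.

```bash
python3 -c "
from plant import robot
print(robot.job_done())"
```

```text
the job is handed in; nothing more can be done
None
```

The block is out and handed in at about 17 s, held level and still roughly 20 mm above the well rim, but end_a slipped back down on the first tip-back. That left end_b up and end_a down, so I tipped it back the other way until it was level with both ends past their rollers before lifting straight out.

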